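Snap the lid of a seed propagator shut

TASK

The clear lid lies on the seed propagator, but the six green sections of its rim still stand up: press round the rim with the fingertips, section by section, until all six have clicked down flush. The propagator stays standing where it is on the bench: do not lift it or shove it away, do not lean on the thin clear dome, and leave the two pots and the dibber alone. Finish with the hand clear.

Things in the scene. Friction and masses are not known exactly. Their poses are not given: they have to be found in the camera images.
- tray: Seed propagator, loose on the bench, 1.8 kg: black tray 170 x 230 mm over its rim (tray x by y), 50 mm high, with a clear lid. Origin at the centre of its underside, z up, y along the long side. The lid's rim is a flat frame 30 mm wide round a clear dome: six green sections that snap down, and fixed black pieces between them (corners, and 20 mm in the middle of each long edge), tops 55.5 mm above the bench.
- dome: Thin clear raised middle of the lid, fixed to the tray, 100 x 160 mm (tray x by tray y), from 50.5 to 75 mm above the bench, with a 26 mm wide white vent disc in the middle that reaches 79 mm. Origin at the centre of its underside, 5 mm inside the green sections, axes as the tray's. It does not bear pressing.
- section1_top (a point): Centre of the top face of green rim section 1, 30 x 70 mm (tray x by tray y), 5.5 mm thick, on the tray's -x long edge, towards tray +y: tray (x, y) = (-70, 47) mm. It moves with the section: 63 mm above the bench when open, 56 mm when shut, flush with the black pieces. Press straight down on its middle or nearer its outer edge; any order of sections will do.
- section1 (a joint): How far section 1 is pressed down: 0 open (as at the start), 0.007 m fully shut. It resists with up to about 10 N during the first 2 mm, then ever less; past half way (0.0035) it snaps down by itself, and it stays shut. Let go before half way, it springs back up.
- section2_top (a point): Centre of the top face of green rim section 2, 30 x 70 mm (tray x by tray y), 5.5 mm thick, on the tray's -x long edge, towards tray -y: tray (x, y) = (-70, -47) mm. It moves with the section: 63 mm above the bench when open, 56 mm when shut, flush with the black pieces. Press straight down on its middle or nearer its outer edge; any order of sections will do.
- section2 (a joint): How far section 2 is pressed down: 0 open (as at the start), 0.007 m fully shut. It resists with up to about 10 N during the first 2 mm, then ever less; past half way (0.0035) it snaps down by itself, and it stays shut. Let go before half way, it springs back up.
- section3_top (a point): Centre of the top face of green rim section 3, 94 x 30 mm (tray x by tray y), 5.5 mm thick, in the middle of the tray's -y short edge: tray (x, y) = (0, -99.5) mm. It moves with the section: 63 mm above the bench when open, 56 mm when shut, flush with the black pieces. Press straight down on its middle or nearer its outer edge; any order of sections will do.
- section3 (a joint): How far section 3 is pressed down: 0 open (as at the start), 0.007 m fully shut. It resists with up to about 10 N during the first 2 mm, then ever less; past half way (0.0035) it snaps down by itself, and it stays shut. Let go before half way, it springs back up.
- section4_top (a point): Centre of the top face of green rim section 4, 30 x 70 mm (tray x by tray y), 5.5 mm thick, on the tray's +x long edge, towards tray -y: tray (x, y) = (70, -47) mm. It moves with the section: 63 mm above the bench when open, 56 mm when shut, flush with the black pieces. Press straight down on its middle or nearer its outer edge; any order of sections will do.
- section4 (a joint): How far section 4 is pressed down: 0 open (as at the start), 0.007 m fully shut. It resists with up to about 10 N during the first 2 mm, then ever less; past half way (0.0035) it snaps down by itself, and it stays shut. Let go before half way, it springs back up.
- section5_top (a point): Centre of the top face of green rim section 5, 30 x 70 mm (tray x by tray y), 5.5 mm thick, on the tray's +x long edge, towards tray +y: tray (x, y) = (70, 47) mm. It moves with the section: 63 mm above the bench when open, 56 mm when shut, flush with the black pieces. Press straight down on its middle or nearer its outer edge; any order of sections will do.
- section5 (a joint): How far section 5 is pressed down: 0 open (as at the start), 0.007 m fully shut. It resists with up to about 10 N during the first 2 mm, then ever less; past half way (0.0035) it snaps down by itself, and it stays shut. Let go before half way, it springs back up.
- section6_top (a point): Centre of the top face of green rim section 6, 94 x 30 mm (tray x by tray y), 5.5 mm thick, in the middle of the tray's +y short edge: tray (x, y) = (0, 99.5) mm. It moves with the section: 63 mm above the bench when open, 56 mm when shut, flush with the black pieces. Press straight down on its middle or nearer its outer edge; any order of sections will do.
- section6 (a joint): How far section 6 is pressed down: 0 open (as at the start), 0.007 m fully shut. It resists with up to about 10 N during the first 2 mm, then ever less; past half way (0.0035) it snaps down by itself, and it stays shut. Let go before half way, it springs back up.
- pot: Bystander: black square pot with a seedling, 70 x 70 mm, 66 mm high, about 110 mm with the leaves; origin at the centre of its underside.
- clay_pot: Bystander: empty terracotta pot, 76 mm across at the mouth, 75 mm high; origin at the centre of its underside.
- dibber: Bystander: wooden planting dibber lying on the bench along its own x, 183 mm long with a T handle 92 mm wide at its -x end, 22 mm high; origin on the bench below the middle of its length.

How it is judged:
At the end, for the whole second after the job is handed in: All six green sections are shut (each joint above 6 mm of its 7 mm), the propagator stands at rest, level within 0.05 rad and within 40 mm of where it stood at the start, and each bystander is within 30 mm of its start (value of joint each of section1, section2, section3, section4, section5, section6 above 0.006 m and angle between tray's own z axis and vertical below 0.05 rad and distance of tray from where it was at the start of the episode below 0.04 m and linear speed of tray below 0.02 m/s and distance of each of pot, clay_pot, dibber from where it was at the start of the episode below 0.03 m); the robot touches nothing.
It fails at once if the propagator is lifted (more than 12 mm off the bench) or tipped (more than 0.15 rad) (height (world z) of tray above 0.012 m or angle between tray's own z axis and vertical above 0.15 rad).
It fails at once if the propagator is shoved more than 40 mm from where it stood (distance of tray from where it was at the start of the episode above 0.04 m).
It fails at once if the clear dome is leaned on with more than 20 N (contact force between any of the fingers, the arm and dome above 20 N).
It fails at once if one of the pots or the dibber is moved more than 30 mm (distance of any of pot, clay_pot, dibber from where it was at the start of the episode above 0.03 m).
It also fails if it takes over 51 s, if anything falls off the work surface, if the arm or the gripper's body presses on something with over 40 N, if the wrist force passes 120 N, or if a joint passes its speed limit or range.

ROBOT

A 7-joint arm with a two-finger parallel gripper is mounted at the origin on the work surface. World frame = base frame: x ahead of the robot, y to its left, z up, the work surface at z = 0. Lengths are in m, angles in rad, forces in N, time in s.
With the tool pointing down it reaches from about 0.4 to 0.9 m from the base axis. Payload 5.5 kg.
Tool frame: the origin (TCP) lies midway between the tips of the shut fingers; the grasp point (between the pads) lies 19 mm behind it (manip.grip_depth is the distance from the TCP to the grasp point, in m); z points along the fingers, x is the direction in which the jaws open and shut, and the axes are right-handed (so a half turn about z gives the same grasp; the last joint's range is limited). The gripper opens to 92 mm and grips with 3 to 60 N. Pads are 19 mm wide; open, the fingers measure 130 mm over their backs; the gripper's body (75 mm by 190 mm) begins 47 mm behind the grasp point.
Start: joints at [1.435, 0.501, -0.427, 1.55, 0.221, 1.138, -0.21], TCP at [0.252, -0.599, 0.227] pointing down, gripper open.
Joint ranges: [-2.88, 2.88], [-0.31, 2.03], [-1.54, 1.56], [0.2, 2.42], [-1.41, 4.55], [0.19, 2.02], [-2.57, 2.57]. Speed limits (rad/s): [2.57, 2.57, 3.14, 3.14, 3.14, 3.14, 3.14].

INTERFACE

Orientations are given as a unit quaternion [x, y, z, w].
In Python, from bench import manip, effector, viewer gives the robot as it stands. Calls block until the motion is done:
- manip.move_pose(position, orientation): joint-space move of the TCP to a pose.
- manip.servo_line(position, ori=None, vel=0.15): straight line of the TCP; ori=None keeps the orientation; vel is the mean speed in m/s.
- manip.movej(angles): joint-space move.
- effector.open_jaws() and effector.close(f_grip=None): open the fingers fully, or close them until they stop; f_grip is the grip in N (None keeps the last).
- manip.sleep(seconds).
- manip.solve_ik(position, orientation): joint angles nearest the present ones, or None.
- viewer.get_image(name): name is "scene" or "top" or "wrist"; returns the picture (384x512x3 uint8, red, green, blue); there is no depth.
- viewer.get_calibration(name): a dict with "vfov" (degrees; the focal length in pixels is half the picture's height over the tangent of half this angle, whatever the lens; pixels are square), "cx", "cy" (the principal point, pixels), "dist_coeffs" ([k1, k2, p1, p2, k3] as OpenCV has them; the pictures are not rectified), "eye" and "attitude" of the camera in the world. Camera axes: x right, y down, z forward; pixel columns grow to the right and rows downward; lengths in m; the calibration is good to about 2 mm. A picture is of the moment at which its call begins: read the wrist's pose just before it. get_calibration takes no time and is no camera call; for the wrist camera it gives the pose at the moment of the call.
A pose or a line that the arm cannot do raises manip.PlanningError and nothing moves.
- manip.hand_in(): hands the job in, once; it reports no verdict.
Readings, each from a call of its own:
- manip.current_clock(): time.
- manip.current_q(): joint angles.
- manip.current_joint_velocities(): joint speeds.
- manip.current_tau(): joint torques, N m.
- manip.current_tool_pos(): TCP position.
- manip.current_tcp_rot(): TCP orientation.
- manip.current_force(): force on the tool from outside, world axes, zero at the start.
- manip.current_wrist_torque(): the same for the moment, N m.
- manip.current_finger_gap(): finger opening in m.
Only numpy, scipy, OpenCV 4.12 (cv2) and the standard library are available. Lean on these libraries where they do the work, as an engineer would, in place of code of your own. Each camera call takes 0.05 s, during which the arm holds its last target. There are 200 camera calls.

## Working session

There is one attempt and no reset: what is moved stays moved. The work goes in short steps, each a Python script; the robot and the scene stay as the last script left them, time stands still between calls to the robot, and variables do not carry over. Pictures are saved under pics/ and viewed, about 8 in all and at most 12, crops included, and the job is handed in when it is done.

```bash
mkdir -p pics
python3 - <<'E'
from bench import manip, effector, viewer
import cv2
for n in ("top","scene"):
    cv2.imwrite(f"pics/{n}0.png",cv2.cvtColor(viewer.get_image(n),cv2.COLOR_RGB2BGR))
    print(viewer.get_calibration(n))
print(manip.current_clock(),manip.current_tool_pos(),manip.current_tcp_rot())
E
```

```text
{'vfov': 52.443532538869, 'cx': 256.3904065682102, 'cy': 190.0532408414803, 'dist_coeffs': array([-0.04944543,  0.        ,  0.        ,  0.        ,  0.        ]), 'eye': array([0.41913522, 0.05504063, 1.09813998]), 'attitude': array([ 0.71317053, -0.69457415,  0.07000283, -0.06367218])}
{'vfov': 52.75315396634426, 'cx': 248.7998836319847, 'cy': 189.9129702897026, 'dist_coeffs': array([-0.11564027,  0.        ,  0.        ,  0.        ,  0.        ]), 'eye': array([1.28937083, 0.09143587, 0.69373127]), 'attitude': array([ 0.61955233,  0.67053496, -0.29584084, -0.28109779])}
0.1 [ 0.2521139  -0.5984409   0.22577357] [ 8.33158419e-01 -5.53033714e-01 -7.11456636e-04 -5.03422067e-04]
```

View pics/top0.png

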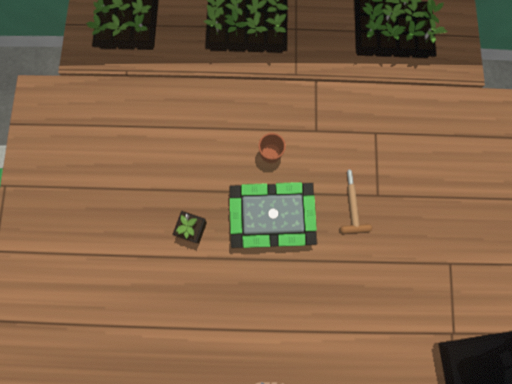

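View pics/scene0.png

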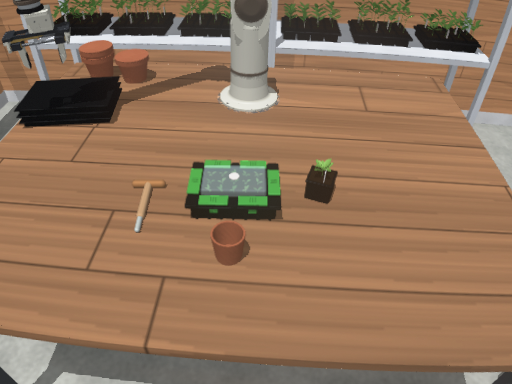

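```bash
cat > h.py <<'E'
from bench import manip, effector, viewer
import cv2, numpy as np
from scipy.spatial.transform import Rotation as R
from scipy.optimize import least_squares
SEC=np.array([[-70,47],[-70,-47],[0,-99.5],[70,-47],[70,47],[0,99.5]])/1e3
def plane(c,px,z):
    f=192/np.tan(np.radians(c["vfov"])/2)
    K=np.array([[f,0,c["cx"]],[0,f,c["cy"]],[0,0,1]])
    u=cv2.undistortPoints(np.float64(px).reshape(-1,1,2),K,c["dist_coeffs"])[:,0]
    d=R.from_quat(c["attitude"]).apply(np.c_[u,np.ones(len(u))])
    return (c["eye"]+d*((z-c["eye"][2])/d[:,2])[:,None])[:,:2]
def blobs(img,roi=None):
    h=cv2.cvtColor(img,cv2.COLOR_RGB2HSV)
    m=cv2.inRange(h,(50,180,110),(70,255,255))
    if roi: 
        k=np.zeros_like(m); a,b,c,d=roi; k[b:d,a:c]=1; m*=k
    n,_,s,cen=cv2.connectedComponentsWithStats(m)
    i=[j for j in range(1,n) if s[j,4]>60]
    return cen[i],s[i,4]
E
python3 - <<'E'
from h import *
img=cv2.cvtColor(cv2.imread("pics/top0.png"),cv2.COLOR_BGR2RGB); c=viewer.get_calibration("top")
cen,a=blobs(img,(222,175,325,255)); print(cen.round(1),a)
P=plane(c,cen,.062); print(P.round(4))
def res(p):
    T=SEC@np.array([[np.cos(p[2]),-np.sin(p[2])],[np.sin(p[2]),np.cos(p[2])]]).T+p[:2]
    return np.linalg.norm(P[:,None]-T[None],axis=2).min(1)
r=least_squares(res,[*P.mean(0),0.]); print(r.x,res(r.x))
print(plane(c,[[188,228],[272,146],[352,205]],.05))
x,y,t=r.x
for tz in (0,np.pi/2,-np.pi/2):
    q=(R.from_euler('z',t+tz)*R.from_euler('x',np.pi)).as_quat()
    print(tz,[manip.solve_ik([x+dx,y+dy,.06],q) is not None for dx,dy in((.08,.05),(-.08,.05),(0,.1),(0,-.1))], manip.solve_ik([x,y,.15],q))
E
```

```text
[] []Traceback (most recent call last):
  File "<stdin>", line 4, in <module>
  File "h.py", line 9, in plane
    u=cv2.undistortPoints(np.float64(px).reshape(-1,1,2),K,c["dist_coeffs"])[:,0]
      ~~~~~~~~~~~~~~~~~~~^^^^^^^^^^^^^^^^^^^^^^^^^^^^^^^^^^^^^^^^^^^^^^^^^^^
cv2.error: OpenCV(4.12.0) /io/opencv/modules/calib3d/src/undistort.dispatch.cpp:347: error: (-215:Assertion failed) CV_IS_MAT(_src) && CV_IS_MAT(_dst) && (_src->rows == 1 || _src->cols == 1) && (_dst->rows == 1 || _dst->cols == 1) && _src->cols + _src->rows - 1 == _dst->rows + _dst->cols - 1 && (CV_MAT_TYPE(_src->type) == CV_32FC2 || CV_MAT_TYPE(_src->type) == CV_64FC2) && (CV_MAT_TYPE(_dst->type) == CV_32FC2 || CV_MAT_TYPE(_dst->type) == CV_64FC2) in function 'cvUndistortPointsInternal'
```

```bash
sed -i 's/(50,180,110),(70,255,255)/(45,150,100),(80,255,255)/' h.py
cat > fit.py <<'E'
from h import *
img=cv2.cvtColor(cv2.imread("pics/top0.png"),cv2.COLOR_BGR2RGB); c=viewer.get_calibration("top")
print(cv2.cvtColor(img,cv2.COLOR_RGB2HSV)[[215,188,188,240],[236,255,290,290]])
cen,a=blobs(img,(222,175,325,255)); print(cen.round(1),a)
P=plane(c,cen,.062); print(P.round(4))
def res(p):
    T=SEC@np.array([[np.cos(p[2]),-np.sin(p[2])],[np.sin(p[2]),np.cos(p[2])]]).T+p[:2]
    return np.linalg.norm(P[:,None]-T[None],axis=2).min(1)
r=least_squares(res,[*P.mean(0),0.]); print(r.x,res(r.x))
print(plane(c,[[188,228],[272,146],[352,205]],.05))
x,y,t=r.x
for tz in (0,np.pi/2,-np.pi/2):
    q=(R.from_euler('z',t+tz)*R.from_euler('x',np.pi)).as_quat()
    print(tz,[manip.solve_ik([x+dx,y+dy,.06],q) is not None for dx,dy in((.08,.05),(-.08,.05),(0,.1),(0,-.1))], manip.solve_ik([x,y,.15],q))
E
python3 fit.py
```

```text
[[ 59 126 176]
 [ 59 127 183]
 [ 59 124 187]
 [ 59 124 179]]
[] []Traceback (most recent call last):
  File "fit.py", line 5, in <module>
    P=plane(c,cen,.062); print(P.round(4))
  File "h.py", line 9, in plane
    u=cv2.undistortPoints(np.float64(px).reshape(-1,1,2),K,c["dist_coeffs"])[:,0]
      ~~~~~~~~~~~~~~~~~~~^^^^^^^^^^^^^^^^^^^^^^^^^^^^^^^^^^^^^^^^^^^^^^^^^^^
cv2.error: OpenCV(4.12.0) /io/opencv/modules/calib3d/src/undistort.dispatch.cpp:347: error: (-215:Assertion failed) CV_IS_MAT(_src) && CV_IS_MAT(_dst) && (_src->rows == 1 || _src->cols == 1) && (_dst->rows == 1 || _dst->cols == 1) && _src->cols + _src->rows - 1 == _dst->rows + _dst->cols - 1 && (CV_MAT_TYPE(_src->type) == CV_32FC2 || CV_MAT_TYPE(_src->type) == CV_64FC2) && (CV_MAT_TYPE(_dst->type) == CV_32FC2 || CV_MAT_TYPE(_dst->type) == CV_64FC2) in function 'cvUndistortPointsInternal'
```

```bash
sed -i 's/(45,150,100),(80,255,255)/(52,95,110),(68,255,255)/' h.py; python3 fit.py
```

```text
[[ 59 126 176]
 [ 59 127 183]
 [ 59 124 187]
 [ 59 124 179]]
[[288.6 188. ]
 [254.1 189.3]
 [309.2 212.6]
 [235.2 215.6]
 [256.  240.7]
 [291.  239.5]] [272 275 400 403 321 317]
[[ 0.6258 -0.039 ]
 [ 0.6198  0.0544]
 [ 0.5601 -0.095 ]
 [ 0.5469  0.1031]
 [ 0.4815  0.0459]
 [ 0.4871 -0.0469]]
[0.55351425 0.00375317 0.06274045] [0.00059868 0.00091833 0.00063289 0.00040296 0.00086217 0.00084984]
[[ 0.51123354  0.22930052]
 [ 0.74692775  0.0076459 ]
 [ 0.58569787 -0.21417643]]
0 [True, True, True, True] [ 0.6612031   0.56704541 -0.93887643  1.85370369  0.54101336  1.00020008
 -0.44585772]
1.5707963267948966 [True, True, True, True] [ 0.69312787  0.59139498 -0.98970062  1.85284096  0.57941884  1.01807674
  1.09425436]
-1.5707963267948966 [True, True, True, True] [ 0.56004481  0.50764356 -0.7889293   1.85659091  0.43522987  0.95819634
 -1.93095835]
```

```bash
cat >> h.py <<'E'
X,Y,T=0.5535,0.00375,0.0627
def tgt(i,out=.003):
    s=SEC[i-1]; n=np.array([np.sign(s[0]),0.]) if abs(s[0])>.01 else np.array([0.,np.sign(s[1])])
    p=R.from_euler('z',T).apply([*(s+n*out),0])[:2]+[X,Y]
    tz=np.pi/2 if abs(s[0])>.01 else 0
    return p,(R.from_euler('z',T+tz)*R.from_euler('x',np.pi)).as_quat()
def press(i,z=.0575,hover=.09):
    p,q=tgt(i)
    manip.servo_line([*p,hover],q,vel=.15)
    manip.servo_line([*p,.066],vel=.08)
    for zz in (.061,.059,z):
        manip.servo_line([*p,zz],vel=.02)
        print(i,zz,manip.current_tool_pos().round(4),manip.current_force().round(1))
    manip.servo_line([*p,hover],vel=.15)
    print(' t',manip.current_clock())
E
python3 - <<'E'
from h import *
effector.close(10)
p,q=tgt(4); manip.move_pose([*p,.15],q); print(manip.current_clock(),manip.current_tool_pos(),manip.current_force())
press(4)
cv2.imwrite("pics/w1.png",cv2.cvtColor(np.vstack([cv2.resize(viewer.get_image("top")[165:265,215:330],None,fx=4,fy=4,interpolation=2)[:,:]]),cv2.COLOR_RGB2BGR))
cv2.imwrite("pics/w2.png",cv2.cvtColor(viewer.get_image("wrist"),cv2.COLOR_RGB2BGR))
E
```

```text
3.95 [ 0.62934206 -0.04017429  0.14986999] [-0.16441386 -0.06114733 -0.37641062]
4 0.061 [ 0.63   -0.0384  0.0622] [-2.3 -0.2  7.5]
4 0.059 [ 0.6294 -0.0387  0.0591] [-0.9  0.5 -0.4]
4 0.0575 [ 0.6291 -0.0386  0.0572] [-0.  -0.   0.6]
 t 6.2167
```

View pics/w2.png

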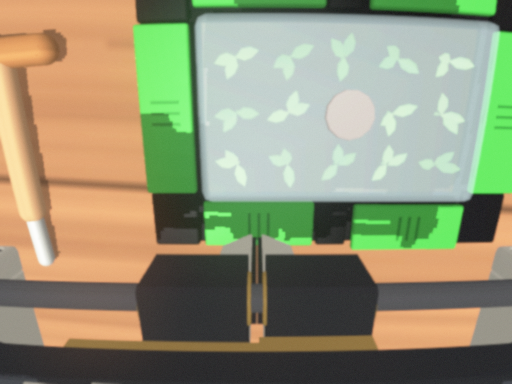

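The wrist picture shows the fingers over the pressed far section (about 258,220). It is now level with the black pieces, and the force rose to 7.5 N and then fell away, so it snapped. Next, the other five.

Run:
```python
from h import *
press(5)
for i in (1,2,3,6):
    p,q=tgt(i); manip.servo_line([*manip.current_tool_pos()[:2],.12]); manip.move_pose([*p,.12],q)
    press(i)
manip.servo_line([*manip.current_tool_pos()[:2],.2])
manip.move_pose([X-.16,Y,.30],tgt(1)[1])
print(manip.current_clock())
cv2.imwrite("pics/w3.png",cv2.cvtColor(viewer.get_image("wrist"),cv2.COLOR_RGB2BGR))
s=viewer.get_image("scene"); cv2.imwrite("pics/s3.png",cv2.cvtColor(cv2.resize(s[140:280,120:350],None,fx=3,fy=3,interpolation=2),cv2.COLOR_RGB2BGR))
```

```text
5 0.061 [0.6237 0.0555 0.062 ] [-1.7 -1.3  8.2]
5 0.059 [0.6234 0.0553 0.059 ] [ 0.2 -0.1  0. ]
5 0.0575 [0.6233 0.0552 0.0572] [ 0.2 -0.3  0.6]
 t 8.8083
1 0.061 [0.4784 0.0463 0.0616] [-1.3  0.6  6.9]
1 0.059 [0.4777 0.046  0.059 ] [-0.5 -0.6  0.3]
1 0.0575 [0.4776 0.046  0.0574] [-0.1 -0.4 -0.2]
 t 11.8667
2 0.061 [ 0.4843 -0.0476  0.0616] [-1.6 -0.6  6.5]
2 0.059 [ 0.4836 -0.0478  0.059 ] [-0.5  0.1 -0.3]
2 0.0575 [ 0.4835 -0.0478  0.0573] [0.4 0.8 0.6]
 t 14.75
3 0.061 [ 0.5607 -0.0984  0.062 ] [-1.2  0.5  8.2]
3 0.059 [ 0.56   -0.0986  0.059 ] [-0.1 -0.1  0.4]
3 0.0575 [ 0.5597 -0.0985  0.0573] [-0.1 -0.1  0.1]
 t 18.3167
6 0.061 [0.5478 0.1064 0.0619] [-1.6 -0.9  7.7]
6 0.059 [0.5471 0.106  0.059 ] [ 0.8 -0.3 -0.5]
6 0.0575 [0.5469 0.106  0.0573] [-0.1  0.2 -0.2]
 t 21.5667
24.3833
```

View pics/w3.png

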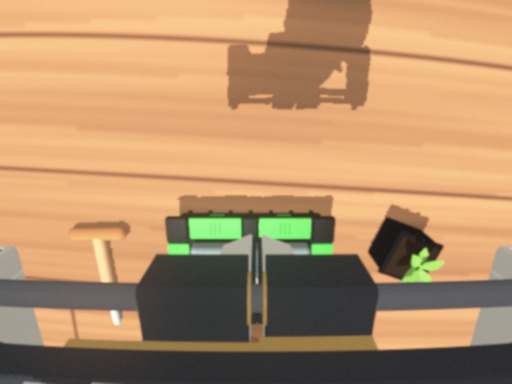

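View pics/s3.png

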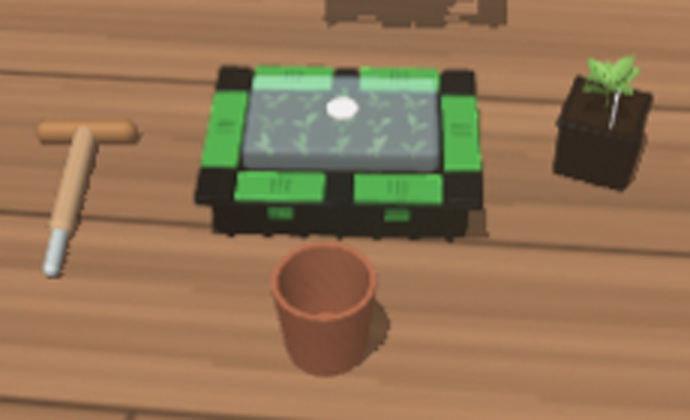

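The scene crop shows all six sections level with the black pieces, with no raised green edges. The tray's left front corner is at scene pixel ~(185,206), as before. The pots and dibber are where they were, and the hand is clear at z = 0.30.

Run:
```python
from h import *
print(manip.current_force().round(2),np.abs(manip.current_joint_velocities()).max())
manip.hand_in()
```

```text
[-0.96  0.32 -0.02] 0.0024594915140373442
the job is handed in; nothing more can be done
```

I pressed all six rim sections down with the closed fingertips, and all six appear to have clicked shut. I then raised the hand clear and handed the job in at about 24.5 s of the 51 s allowed. Handing in reports no verdict.

- **Snap check:** on every section the force climbed to between 6.5 and 8.2 N, then fell to about zero before half-travel was well passed. That is the drop you expect when a section snaps down by itself.
- **Last picture:** all six sections look flush with the black pieces. The propagator, both pots and the dibber look unmoved. I judged that by eye and did not re-measure the positions.
- **Hand:** it was at rest at z = 0.30 m. The wrist sensor read about 1 N sideways, with the hand clear of everything, so I took that as an offset or noise.
- **Not read directly:** I could not read the section joints, so "shut" rests on the force drop and the picture. No checks failed or disagreed.

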